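# Find the loaded tumbler drum by weight, set it in the tilted cradle and reset the stop

### The arm

A 6-joint arm with a two-finger parallel gripper is mounted at the origin on the work surface. World frame = base frame: x ahead of the robot, y to its left, z up, the work surface at z = 0. Lengths are in m, angles in rad, forces in N, time in s.
With the tool pointing down it reaches from about 0.25 to 0.775 m from the base axis. Payload 4 kg.
Tool frame: the origin (TCP) lies midway between the tips of the shut fingers; the grasp point (between the pads) lies 19 mm behind it; z points along the fingers, y is the line along which they close (so a half turn about z gives the same grasp; the last joint's range is limited). The gripper opens to 94 mm and grips with 3 to 60 N. Pads are 16 mm wide; open, the fingers measure 119 mm over their backs; the gripper's body (75 mm by 177 mm) begins 78 mm behind the grasp point.
Start: joints at [-1.423, 0.087, 1.371, -0, 1.684, -0.103], TCP at [0.136, -0.533, 0.206] pointing down, gripper open.
Joint ranges: [-3.1, 3.1], [-0.76, 2.03], [0.27, 2.55], [-1.08, 4.22], [0.17, 2.65], [-2.57, 2.57]. Speed limits (rad/s): [2.79, 2.79, 3.14, 3.14, 3.14, 3.14].

### API

Orientations are given as [roll, pitch, yaw] about the fixed x, y, z axes, in that order (R = Rz(yaw) Ry(pitch) Rx(roll)).
In Python, from bench import robot gives the robot as it stands. The module is installed in compiled form; this text tells all that it offers.
- The arm moves only by the tool arm_command, never from a script. Its argument "targets" is a list of rows, each a list of 4 numbers: the shift along the world's x, y, z as a fraction of full scale, then the turn about the world's z as a fraction of full scale. A call has 1 to 8 rows; each row is the pose to reach, as a shift and turn from the pose commanded when the call began; what a row does not reach only later rows make up. Full scale, the value 1, is 0.5 m for a shift and 120 degrees for a turn. A row lasts 1/12 s, in which the tool goes at most 41.7 mm and 7.16 degrees, less where a joint would pass 70% of its speed; a pose out of reach is approached as far as the arm can. A call with a number of a shift or a turn outside -1 to 1 is refused whole. A call with a gripper value outside its range is refused whole. "claw" is the closure, from 0 (fully open) to 1 (shut), set as the call begins (left out, the last holds). The fingers move at their own pace and stop on an object; the grip force is fixed at half the most. Time passes only in rows, so rows that repeat a pose let the fingers close. It gives the time, the measured TCP pose, the force, the opening and the grip force at its end, in the units of the state.
- robot.get_obs(): the state, without advancing time (a new reading comes with each control period).
- robot.snapshot(name): name is "side" or "top" or "wrist"; returns the picture (400x640x3 uint8, red, green, blue); there is no depth.
- robot.camera_info(name): a dict with "vfov" (degrees; the focal length in pixels is half the picture's height over the tangent of half this angle, whatever the lens; pixels are square), "cx", "cy" (the principal point, pixels), "k1" (the pictures are not rectified: a ray, as slopes to the right and down, at radius r is drawn at 1 + k1 r^2 times it, then the intrinsics apply), "extrinsics" (4x4, takes a point from camera to world coordinates); the wrist camera has in their place "T_tool_cam" (4x4, takes a point from camera to tool coordinates, whose origin is the TCP and whose axes are the flange's). Camera axes: x right, y up, looking along -z (the intrinsics and any distortion apply to the point x, -y, -z); pixel columns grow to the right and rows downward; lengths in m; the calibration is good to about 2 mm. A picture is of the moment at which its call begins: read the wrist's pose just before it. camera_info takes no time and is no camera call.
- robot.close_job(): hands the job in; it is judged then, once.
The state is a dict: "time": time; "joint_positions": joint angles; "qvel": joint speeds; "joint_torque": joint torques, N m; "tool_pos": TCP position; "ee_rot": TCP orientation; "wrist_force": force on the tool from outside, world axes, zero at the start; "wrist_torque": the same for the moment, N m; "width": finger opening in m; "finger_force": force on a finger pad.
Only numpy, scipy, OpenCV 4.12 (cv2) and the standard library are available. Lean on these libraries where they do the work, as an engineer would, in place of code of your own. Each camera call takes 0.05 s, during which the arm holds its last target. There are 200 camera calls.

### The job

Press the tumbler's mushroom stop button fully down and let it spring back. Then find out by lifting which of the three identical drums is the loaded (heavy) one and set it gently in the tumbler's tilted cradle, right down on its foot and lying against its bed, with the two empty drums left standing on the bench about where they were. Last, turn the button's head clockwise to its stop to reset it, leaving everything else on the bench where it is.

Things in the scene. Friction and masses are not known exactly. Their poses are not given: they have to be found in the camera images.
- drum_1: a closed square drum: grey plastic tub 66 x 66 mm, 100 mm tall, with a black lid, and on the lid a grip block 50 mm (along the drum's x) x 28 mm (its y) x 32 mm tall (100 to 132 mm above the underside). Origin: centre of the underside; z up to the lid. Stands on the bench. One of the three, not known which, holds steel parts (0.65 to 0.85 kg in all); the other two are about 0.27 kg each.
- drum_2: a drum exactly like drum_1 in look and size; see there.
- drum_3: a drum exactly like drum_1 in look and size; see there.
- cradle_seat (a point): point on the steel cradle, a trough leaning 0.61 rad from vertical. Frame = that of a seated drum: origin where the centre of its underside rests (82 mm up, empty), z up along the trough (leaning back to the robot), x out of the open side (up and away from the robot). Foot's face z = 0, x -40 to 36 mm; bed's face x = -33, to z = 78; cheeks inside at y = -38 and 38, to x = 11, z = 70 mm.
- cradle (a joint): the cradle stands on springs and sinks straight down under the weight in it: 0 empty, 1.25 mm per newton, 13 mm at most, damped. About 3 mm under an empty drum, 8 to 10.5 mm under the loaded one.
- tumbler: the machine that carries the cradle, fixed: a grey base 240 (its x) x 150 mm, 36 mm high, with a motor lying beyond the cradle's foot, up to 86 mm above the bench. Origin: centre of the base's underside. A drum fits the cradle with 5 mm play on each side, in any quarter turn about its own axis; it may rattle, as its contents shift a few mm.
- stop_top (a point): top centre of the stop button's grip bar, 106 mm above the bench when up. The bar is 46 mm long (this point's x, turning with the head), 14 mm wide (y), 22 mm high, and stands across a round mushroom head 50 mm in diameter, whose top is 22 mm below this point. The head sits on a fixed grey box, 85 x 85 mm, 55 mm high.
- stop_press (a joint): the button's travel: 0 up, 0.006 m fully down. A spring brings it back up; fully down takes 5 N. It may be pressed on the grip bar.
- stop_turn (a joint): the head's turn in rad, growing clockwise seen from above; 0 to 1.5, with a hard stop at 1.5 (reset). Starts between 0 and 0.25. Light friction (0.04 N m); stays where it is left.
- wrench: bystander: a steel open-ended wrench lying on the bench; origin at its underside.
- oil: bystander: an upright bottle, 60 mm in diameter, 150 mm tall; origin at the centre of its underside.
- can: bystander: an upright can, 66 mm in diameter, 100 mm tall; origin at the centre of its underside.
- tape: bystander: a tape measure, a rounded black block 70 x 40 x 65 mm high; origin at the centre of its underside.
- driver: bystander: a screwdriver lying on the bench; origin at its underside.
- mug: bystander: a white mug, 80 mm in diameter, 90 mm tall, handle on its +y side; origin at the centre of its underside.

How it is judged:
By the outcome, as a careful person would: the job done as asked, in the order asked, and still so for the second after the job is handed in, with the robot touching nothing.
It also fails if it takes over 72 s, if anything falls off the work surface, if the arm or the gripper's body presses on something with over 40 N, if the wrist force passes 120 N, or if a joint passes its speed limit or range.

## Working session

There is one attempt and no reset: what is moved stays moved. The work goes in short steps, Python scripts to look and compute and a tool call to move; the robot and the scene stay as the last step left them, time stands still between calls to the robot, and variables do not carry over. Pictures are saved under pics/ and viewed, at most 10 in all, crops included, and the job is handed in when it is done.

Besides the shell and the picture viewer there is one more tool, called after ">>>" as name([rows], argument=value, ...), one row to a line, values as JSON. arm_command: Moves the arm, as the interface text tells. Shift numbers are shares of 0.5 m and turn numbers shares of 120 degrees, none past 1 either way. Its arguments: {"type":"object","properties":{"targets":{"type":"array"},"claw":{"type":"number"}},"required":["targets"]}

```bash
mkdir -p pics
cat > h.py <<'E'
import numpy as np, cv2
from bench import robot
from scipy.spatial.transform import Rotation as Rn
def K(ci):
    f=200/np.tan(np.radians(ci["vfov"])/2); return f,ci["cx"],ci["cy"],ci["k1"]
def pose():
    o=robot.get_obs(); T=np.eye(4); T[:3,:3]=Rn.from_euler('xyz',o["ee_rot"]).as_matrix(); T[:3,3]=o["tool_pos"]; return T
def ext(name,Tt=None):
    ci=robot.camera_info(name)
    return np.array(ci["extrinsics"]) if "extrinsics" in ci else Tt@np.array(ci["T_tool_cam"])
def ray(name,uv,Tt=None):
    f,cx,cy,k1=K(robot.camera_info(name)); E=ext(name,Tt)
    d=np.array([(uv[0]-cx)/f,(uv[1]-cy)/f]); s=d.copy()
    for _ in range(30): s=d/(1+k1*(s@s))
    return E[:3,3],E[:3,:3]@np.array([s[0],-s[1],-1])
def onz(name,uv,z,Tt=None):
    o,d=ray(name,uv,Tt); return o+d*(z-o[2])/d[2]
def proj(name,p,Tt=None):
    f,cx,cy,k1=K(robot.camera_info(name)); E=ext(name,Tt)
    c=np.linalg.inv(E)@np.append(p,1); s=np.array([c[0],-c[1]])/-c[2]; s=s*(1+k1*(s@s))
    return s*f+[cx,cy]
E
python3 - <<'E'
from h import *
print({k:v for k,v in robot.get_obs().items()})
for n in ["side","top","wrist"]:
    im=robot.snapshot(n); cv2.imwrite(f"pics/{n}0.png",im[:,:,::-1]); ci=robot.camera_info(n); print(n,{k:np.round(v,4).tolist() for k,v in ci.items()})
E
```

```text
{'time': 0.0, 'joint_positions': array([-1.42309748e+00,  8.79542271e-02,  1.37223461e+00, -2.72864825e-06,
        1.68359495e+00, -1.03086831e-01]), 'qvel': array([ 4.60288290e-04,  8.87554241e-05,  1.79254887e-03, -7.84012827e-04,
       -4.81803116e-04, -1.94861856e-04]), 'joint_torque': array([-3.00744050e-04, -3.40185821e+01, -3.02423573e+01,  7.17488257e-02,
        3.31139588e-02, -1.53741539e-04]), 'tool_pos': array([ 0.13641203, -0.53225385,  0.20431457]), 'ee_rot': array([-3.13941288e+00, -2.22778825e-04,  2.50785135e-01]), 'wrist_force': array([ 0.16532997, -0.87763648,  0.28345846]), 'wrist_torque': array([ 0.01841298,  0.00895819, -0.04422897]), 'finger_force': 0.0, 'width': 0.0942803487160112}
side {'vfov': 44.1667, 'cx': 323.4359, 'cy': 202.533, 'k1': -0.1076, 'extrinsics': [[-0.8242, 0.4315, -0.3666, 0.087], [-0.5662, -0.6307, 0.5307, 0.7042], [-0.0022, 0.645, 0.7642, 1.122], [0.0, 0.0, 0.0, 1.0]]}
top {'vfov': 46.2277, 'cx': 314.4322, 'cy': 195.8881, 'k1': -0.1214, 'extrinsics': [[0.0132, 0.9969, -0.0775, 0.4754], [-0.9998, 0.0122, -0.0135, -0.0107], [-0.0125, 0.0776, 0.9969, 1.4161], [0.0, 0.0, 0.0, 1.0]]}
wrist {'vfov': 63.5191, 'cx': 321.069, 'cy': 206.2315, 'k1': -0.0623, 'T_tool_cam': [[-0.0002, 0.959, 0.2835, 0.0839], [1.0, 0.0003, -0.0005, 0.0008], [-0.0006, 0.2835, -0.959, -0.1788], [0.0, 0.0, 0.0, 1.0]]}
```

View pics/top0.png

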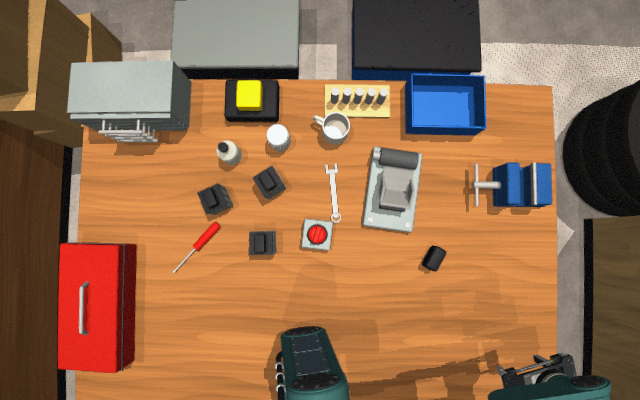

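View pics/side0.png

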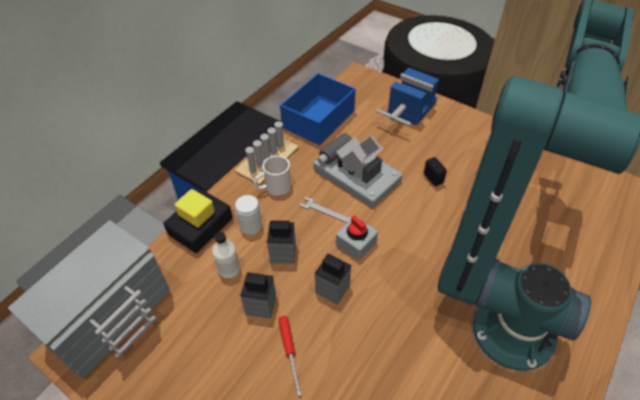

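The top view shows drums near (214,198), (268,182) and (262,243), the button at (317,234), and the tumbler at (395,190) with its motor at the far side. In the side view the button's red bar is at (357,225) and the cradle at (365,155).

Run:
```python
from h import *
im=cv2.imread("pics/top0.png")
c=cv2.resize(im[135:265,180:445],None,fx=3,fy=3,interpolation=cv2.INTER_CUBIC)
c=np.clip(c.astype(float)*1.6,0,255).astype(np.uint8)
cv2.imwrite("pics/crop.png",c)
for n,uv,z in [("dA",(214,198),.12),("dB",(268,182),.12),("dC",(262,243),.12),("btn",(317,234),.09),("cradle",(395,190),.1),
 ("b1",(378,150),.036),("b2",(422,153),.036),("b3",(363,227),.036),("b4",(410,232),.036)]: print(n,onz("top",uv,z).round(3))
```

```text
dA [0.567 0.288 0.12 ]
dB [0.613 0.137 0.12 ]
dC [0.444 0.15  0.12 ]
btn [ 0.471 -0.001  0.09 ]
cradle [ 0.597 -0.22   0.1  ]
b1 [ 0.722 -0.18   0.036]
b2 [ 0.715 -0.312  0.036]
b3 [ 0.493 -0.136  0.036]
b4 [ 0.479 -0.275  0.036]
```

View pics/crop.png

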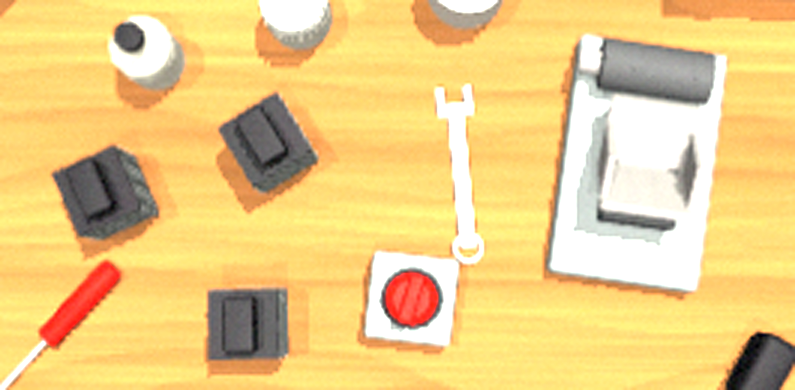

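>>> arm_command([
  [0.66,1.0,0.1,-0.12],
  [0.66,1.0,0.1,-0.12],
  [0.66,1.0,0.1,-0.12],
  [0.66,1.0,0.1,-0.12],
  [0.66,1.0,0.1,-0.12],
  [0.66,1.0,0.1,-0.12],
  [0.66,1.0,0.1,-0.12],
  [0.66,1.0,0.1,-0.12],
], claw=1)

```text
time: 0.82
tool_pos: [0.3197, -0.2539, 0.2332]
ee_rot: [3.141, -0.0, -0.001]
wrist_force: [1.0, -0.6, 0.3]
width: 0.0439
finger_force: 0.0
```

>>> arm_command([
  [0.33,0.5,0.05,0],
  [0.33,0.5,0.05,0],
  [0.33,0.5,0.05,0],
  [0.33,0.5,0.05,0],
  [0.33,0.5,0.05,0],
  [0.33,0.5,0.05,0],
  [0.33,0.5,0.05,0],
  [0.33,0.5,0.05,0],
])

```text
time: 1.48
tool_pos: [0.4862, -0.0009, 0.2578]
ee_rot: [-3.139, -0.0, 0.006]
wrist_force: [-1.1, 0.1, -0.1]
width: 0.0003
finger_force: 0.0
```

Run:
```python
from h import *
robot.snapshot("wrist")
T=pose(); np.save("T1.npy",T); im=robot.snapshot("wrist")[:,:,::-1].copy(); cv2.imwrite("pics/w1.png",im); print(T.round(4).tolist())
```

```text
[[1.0, 0.0056, -0.0004, 0.4858], [0.0056, -1.0, 0.0015, -0.0021], [-0.0004, -0.0015, -1.0, 0.2577], [0.0, 0.0, 0.0, 1.0]]
```

View pics/w1.png

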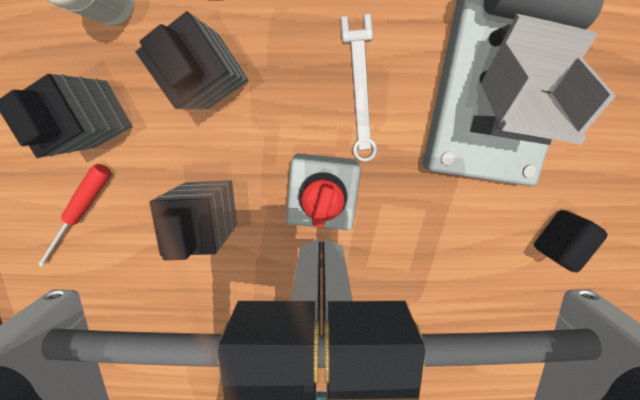

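The wrist view shows the button head near (322,200) on its box (288–359, 157–229), the cradle at (545,75) and the drums at (195,60), (65,110) and (195,220).

Run:
```python
from h import *
T=np.load("T1.npy"); im=cv2.imread("pics/w1.png")
def cr(x0,y0,w,h,s,g):
    return np.clip(cv2.resize(im[y0:y0+h,x0:x0+w],None,fx=s,fy=s,interpolation=cv2.INTER_CUBIC).astype(float)*g,0,255).astype(np.uint8)
M=np.zeros((600,800,3),np.uint8)
a=cr(280,150,80,85,3.5,1); b=cr(440,0,200,190,2.5,1.0); c=cr(0,0,250,160,1.7,2.5); d=cr(140,170,105,95,3,2.5)
a=a[:300,:280];M[0:len(a),0:280]=a
M[0:len(b),290:290+500]=b
c=c[:120*2,:480]
M[310:310+d.shape[0],0:d.shape[1]]=d
M[478:598,320:745]=0
c=cr(0,0,250,160,1.0,2.5); c=c[:, :]; 
M[480:600,320:560]=c[0:120,0:240]
cv2.imwrite("pics/m1.png",M)
hsv=cv2.cvtColor(im,cv2.COLOR_BGR2HSV)
red=(((hsv[...,0]<6)|(hsv[...,0]>174))&(hsv[...,1]>170)).astype(np.uint8)
red[:,:250]=0
cs,_=cv2.findContours(red,0,1); k=max(cs,key=cv2.contourArea); print(cv2.boundingRect(k),cv2.minEnclosingCircle(k))
(u,v),r=cv2.minEnclosingCircle(k); print(onz("wrist",(u,v),.084,T))
# box top
g=((hsv[...,1]<60)&(hsv[...,2]>110)).astype(np.uint8); g[:,:280]=0;g[:,365:]=0;g[:150]=0;g[240:]=0
g=g|red; g=cv2.morphologyEx(g,cv2.MORPH_OPEN,np.ones((5,5))); g=cv2.morphologyEx(g,cv2.MORPH_CLOSE,np.ones((9,9)))
cs,_=cv2.findContours(g,0,1); k=max(cs,key=cv2.contourArea); h=cv2.boxPoints(cv2.minAreaRect(k)); print(h.round(1).tolist())
P=np.array([onz("wrist",p,.055,T) for p in h]); print(P.round(4), P.mean(0).round(4))
```

```text
(302, 180, 42, 47) ((322.2203369140625, 202.86441040039062), 23.358745574951172)
[ 0.46968046 -0.00391792  0.084     ]
[[284.29998779296875, 223.3000030517578], [291.20001220703125, 156.6999969482422], [360.79998779296875, 163.8000030517578], [354.0, 230.5]]
[[ 0.4345  0.0432  0.055 ]
 [ 0.5179  0.033   0.055 ]
 [ 0.5099 -0.0496  0.055 ]
 [ 0.4255 -0.0443  0.055 ]] [ 0.472  -0.0044  0.055 ]
```

View pics/m1.png

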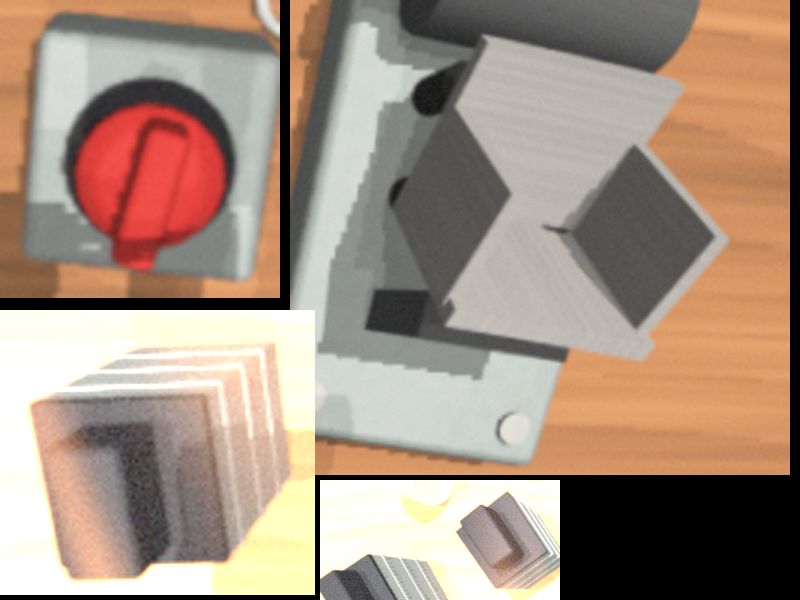

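The montage shows the bar's top face running from about (328,189) to (319,226) in full-picture pixels. It also shows the right cheek's inner-face corners and drum C's lid corners.

Run:
```python
from h import *
T=np.load("T1.npy")
a=lambda p:(p[0]/3.5+280,p[1]/3.5+150)
b=lambda p:((p[0]-290)/2.5+440,p[1]/2.5)
d=lambda p:(p[0]/3+140,(p[1]-310)/3+170)
w=lambda uv,z:onz("wrist",uv,z,T)
f,n=w(a((167,136)),.106),w(a((135,268)),.106); v=f-n
print("bar",((f+n)/2).round(4),np.linalg.norm(v),np.degrees(np.arctan2(v[1],v[0])))
s,c=np.sin(.61),np.cos(.61)
L=np.array([[-33,-38,0],[11,-38,0],[11,-38,70],[-33,-38,70]])/1e3
px=[(570,232),(635,147),(715,238),(637,325)]
Lh=np.c_[L[:,0]*c-L[:,2]*s,L[:,1]]; h=.082+L[:,0]*s+L[:,2]*c
W=np.array([w(b(p),z)[:2] for p,z in zip(px,h)])
m=Lh.mean(0);M=W.mean(0);H=(Lh-m).T@(W-M); yaw=np.arctan2(H[0,1]-H[1,0],H[0,0]+H[1,1])
R=np.array([[np.cos(yaw),-np.sin(yaw)],[np.sin(yaw),np.cos(yaw)]]); S=M-R@m
print("seat",S.round(4),"yaw",np.degrees(yaw),"res",((Lh@R.T+S)-W).round(4).tolist())
for nme,p,x,z in [("footL",(485,37),36,0),("footR",(683,85),36,0),("bedL",(445,325),-33,78),("bedR",(640,355),-33,78)]:
    q=w(b(p),.082+(x*s+z*c)/1e3)[:2]; l=R.T@(q-S); print(nme,l.round(4),"expect x",round((x*c-z*s)/1e3,4))
Q=np.array([w(d(p),.1) for p in [(35,400),(205,392),(230,558),(70,575)]]); print("lidC",Q.round(4).tolist(),Q.mean(0).round(4))
# base from image w1 lines
# lids B, A
Q=[w(p,.1) for p in [(0,0)]]
# top camera block centres
for n_,p in [("A",(92,190)),("B",(262,135)),("C",(239,324))]: print(n_,onz("top",(p[0]/3+180,p[1]/3+135),.132).round(4))
```

```text
bar [ 0.4702 -0.0048  0.106 ] 0.04318821841307175 -12.657242199883582
seat [ 0.6273 -0.2309] yaw -8.56506857270212 res [[-0.0004, -0.0004], [0.0016, 0.0001], [0.0007, -0.0004], [-0.0019, 0.0006]]
footL [0.0295 0.0458] expect x 0.0295
footR [ 0.0302 -0.0409] expect x 0.0295
bedL [-0.0796  0.0446] expect x -0.0717
bedR [-0.0765 -0.0385] expect x -0.0717
lidC [[0.4765, 0.1837, 0.1], [0.4798, 0.1198, 0.1], [0.4143, 0.1165, 0.1], [0.4063, 0.1803, 0.1]] [0.4442 0.1501 0.1   ]
A [0.5648 0.2942 0.132 ]
B [0.6176 0.1374 0.132 ]
C [0.4439 0.155  0.132 ]
```

>>> arm_command([
  [-0.032,-0.005,-0.1,0],
  [-0.032,-0.005,-0.2,0],
  [-0.032,-0.005,-0.27,0],
  [-0.032,-0.005,-0.29,0],
  [-0.032,-0.005,-0.3,0],
  [-0.032,-0.005,-0.308,0],
  [-0.032,-0.005,-0.316,0],
  [-0.032,-0.005,-0.316,0],
])

```text
time: 2.25
tool_pos: [0.469, -0.0094, 0.102]
ee_rot: [3.14, -0.002, -0.002]
wrist_force: [-2.8, -0.9, 2.1]
width: 0.0007
finger_force: 1.4
```

>>> arm_command([
  [0,0.004,-0.004,0],
  [0,0.004,-0.008,0],
  [0,0.004,-0.008,0],
  [0,0.004,-0.008,0],
])

```text
time: 2.58
tool_pos: [0.4705, -0.0072, 0.1001]
ee_rot: [3.139, -0.006, -0.0]
wrist_force: [-3.2, -1.8, 11.2]
width: 0.0004
finger_force: 5.2
```

>>> arm_command([
  [0,0,0.05,0],
  [0,0,0.1,0],
  [0,0,0.18,0],
  [-0.05,0.08,0.24,0],
  [-0.05,0.16,0.26,0],
  [-0.05,0.24,0.26,0],
  [-0.05,0.316,0.26,0],
  [-0.05,0.316,0.26,0],
], claw=0)

```text
time: 3.25
tool_pos: [0.4433, 0.1577, 0.228]
ee_rot: [-3.137, -0.004, 0.007]
wrist_force: [-0.9, 0.2, 0.5]
width: 0.0505
finger_force: 0.0
```

Run:
```python
from h import *
robot.snapshot("wrist")
T=pose(); np.save("T2.npy",T); im=robot.snapshot("wrist")[:,:,::-1].copy(); cv2.imwrite("pics/w2.png",im); print(robot.get_obs()["wrist_force"],T.round(4).tolist())
cv2.imwrite("pics/w2b.png",np.clip(im.astype(float)*2.2,0,255).astype(np.uint8))
```

```text
[-0.94630851 -0.33162802 -0.63108131] [[1.0, 0.0064, 0.0026, 0.4434], [0.0064, -1.0, 0.0025, 0.1559], [0.0026, -0.0025, -1.0, 0.2273], [0.0, 0.0, 0.0, 1.0]]
```

View pics/w2b.png

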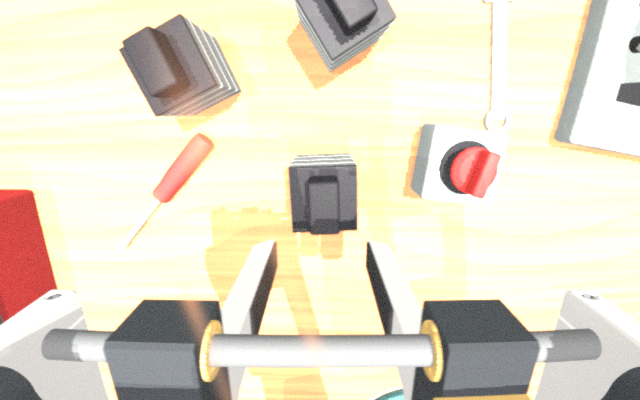

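The picture shows drum C's lid corners at (290,164), (353,163), (357,230) and (293,231), with its block centred on x=324. Drum A's lid is at (123–215, 15–113), and drum B is at the top edge.

Run:
```python
from h import *
T=np.load("T2.npy"); w=lambda uv,z:onz("wrist",uv,z,T)
Q=np.array([w(p,.1) for p in [(290,164),(353,163),(357,230),(293,231)]]); print("C lid",Q.round(4).tolist(),Q.mean(0).round(4))
Q=np.array([w(p,.132) for p in [(309,180),(339,180),(340,233),(309,233)]]); print("C blk",Q.round(4).tolist(),Q.mean(0).round(4))
Q=np.array([w(p,.1) for p in [(123,48),(181,15),(214,83),(157,113)]]); print("A lid",Q.round(4).tolist(),Q.mean(0).round(4)); v=Q[0]-Q[3]; print(np.degrees(np.arctan2(v[1],v[0])))
```

```text
C lid [[0.4791, 0.1854, 0.1], [0.4805, 0.1254, 0.1], [0.4126, 0.1191, 0.1], [0.4111, 0.1838, 0.1]] [0.4458 0.1534 0.1   ]
C blk [[0.4703, 0.1661, 0.132], [0.4705, 0.1402, 0.132], [0.4216, 0.1382, 0.132], [0.4214, 0.1663, 0.132]] [0.4459 0.1527 0.132 ]
A lid [[0.5842, 0.3343, 0.1], [0.6098, 0.2784, 0.1], [0.5526, 0.2529, 0.1], [0.5268, 0.3088, 0.1]] [0.5683 0.2936 0.1   ]
23.90595063729537
```

>>> arm_command([
  [0.005,-0.006,-0.08,0],
  [0.005,-0.006,-0.16,0],
  [0.005,-0.006,-0.22,0],
  [0.005,-0.006,-0.247,0],
  [0.005,-0.006,-0.247,0],
])

```text
time: 3.77
tool_pos: [0.443, 0.1465, 0.0981]
ee_rot: [3.139, 0.009, -0.003]
wrist_force: [-0.6, 0.1, 0.3]
width: 0.0914
finger_force: 0.0
```

>>> arm_command([
  [0,0,0,0],
  [0,0,0,0],
  [0,0,0,0],
  [0,0,0,0],
  [0,0,0,0],
  [0,0,0,0],
  [0,0,0,0],
], claw=1)

```text
time: 4.35
tool_pos: [0.4461, 0.1488, 0.1032]
ee_rot: [-3.142, -0.001, -0.0]
wrist_force: [0.4, -0.5, 0.1]
width: 0.0508
finger_force: 0.0
```

>>> arm_command([
  [0,0,0.01,0],
  [0,0,0.03,0],
  [0,0,0.05,0],
  [0,0,0.06,0],
  [0,0,0.06,0],
  [0,0,0.06,0],
  [0,0,0.06,0],
])

```text
time: 4.93
tool_pos: [0.4459, 0.1485, 0.1329]
ee_rot: [3.141, -0.0, -0.001]
wrist_force: [0.3, -0.2, 0.0]
width: 0.004
finger_force: 0.0
```

>>> arm_command([
  [0,0.006,0.01,0],
  [0,0.006,0.01,0],
  [0,0.006,0.01,0],
  [0,0.006,0.01,0],
  [0,0.006,0.01,0],
  [0,0.006,0.01,0],
  [0,0.006,0.01,0],
  [0,0.006,0.01,0],
], claw=0.3)

```text
time: 5.6
tool_pos: [0.4458, 0.1517, 0.1376]
ee_rot: [3.141, 0.0, -0.001]
wrist_force: [1.0, 0.3, -0.5]
width: 0.0539
finger_force: 0.0
```

>>> arm_command([
  [0,0,0,0],
  [0,0,0,0],
  [0,0,0,0],
  [0,0,0,0],
])

```text
time: 5.93
tool_pos: [0.4458, 0.1517, 0.1377]
ee_rot: [3.142, 0.0, -0.001]
wrist_force: [0.4, 0.3, -1.0]
width: 0.0658
finger_force: 0.0
```

>>> arm_command([
  [0,0,-0.02,0],
  [0,0,-0.04,0],
  [0,0,-0.055,0],
  [0,0,-0.068,0],
  [0,0,-0.068,0],
])

```text
time: 6.35
tool_pos: [0.4443, 0.1513, 0.1011]
ee_rot: [3.141, 0.004, -0.001]
wrist_force: [0.4, -0.5, -0.4]
width: 0.0659
finger_force: 0.0
```

>>> arm_command([
  [0,0,0,0],
  [0,0,0,0],
  [0,0,0,0],
  [0,0,0,0],
  [0,0,0,0],
  [0,0,0,0],
  [0,0,0,0],
  [0,0,0,0],
], claw=1)

```text
time: 7.02
tool_pos: [0.4462, 0.1524, 0.1042]
ee_rot: [-3.14, -0.001, -0.0]
wrist_force: [-0.4, 2.7, 1.2]
width: 0.0278
finger_force: 29.8
```

Gripped. Lift.

>>> arm_command([
  [0,0,0.01,0],
  [0,0,0.03,0],
  [0,0,0.05,0],
  [0,0,0.06,0],
  [0,0,0.06,0],
  [0,0,0.06,0],
  [0,0,0.06,0],
  [0,0,0.06,0],
])

```text
time: 7.68
tool_pos: [0.4453, 0.1515, 0.133]
ee_rot: [3.141, 0.001, -0.001]
wrist_force: [-0.0, -0.5, -7.2]
width: 0.028
finger_force: 29.8
```

>>> arm_command([
  [0,0,0,0],
  [0,0,0,0],
])

```text
time: 7.85
tool_pos: [0.4455, 0.1516, 0.1332]
ee_rot: [3.141, 0.001, -0.001]
wrist_force: [0.5, 0.3, -7.7]
width: 0.0279
finger_force: 29.8
```

Lift reads 7.5 N, so drum C (nearest the robot) is the loaded one. I'll raise it and carry it to a lookout in front of the cradle.

>>> arm_command([
  [0,0,0.04,0],
  [0,0,0.1,0],
  [0,0,0.16,0],
  [0,-0.02,0.22,0],
  [0.02,-0.06,0.28,-0.02],
  [0.04,-0.11,0.32,-0.04],
  [0.06,-0.16,0.34,-0.06],
  [0.08,-0.22,0.34,-0.07],
])

```text
time: 8.52
tool_pos: [0.4874, 0.0414, 0.3078]
ee_rot: [-3.14, -0.007, -0.147]
wrist_force: [0.2, 0.6, -7.4]
width: 0.0274
finger_force: 30.0
```

>>> arm_command([
  [0.01,-0.06,0,0],
  [0.02,-0.13,0,0],
  [0.04,-0.2,0,0],
  [0.05,-0.27,0,0],
  [0.06,-0.34,0,0],
  [0.07,-0.41,0,0],
  [0.08,-0.47,0,0],
  [0.08,-0.51,0,0],
])

```text
time: 9.18
tool_pos: [0.5262, -0.2169, 0.3024]
ee_rot: [3.14, 0.001, -0.15]
wrist_force: [-0.4, -0.6, -7.4]
width: 0.0277
finger_force: 30.0
```

>>> arm_command([
  [0,-0.02,0,0],
  [0,-0.03,0,0],
  [0,-0.03,0,0],
  [0,-0.03,0,0],
])

```text
time: 9.52
tool_pos: [0.5259, -0.2271, 0.3038]
ee_rot: [-3.14, 0.0, -0.146]
wrist_force: [-0.9, 0.7, -6.8]
width: 0.0281
finger_force: 30.0
```

Run:
```python
from h import *
robot.snapshot("wrist")
T=pose(); np.save("T3.npy",T); im=robot.snapshot("wrist")[:,:,::-1].copy(); cv2.imwrite("pics/w3.png",im); o=robot.get_obs();print(o["wrist_force"],o["wrist_torque"],T.round(4).tolist())
cv2.imwrite("pics/w3b.png",np.clip(cv2.resize(im[0:220,140:500],None,fx=2.2,fy=2.2,interpolation=cv2.INTER_CUBIC).astype(float)*1.3,0,255).astype(np.uint8))
```

```text
[ 0.76555693  0.52033337 -5.62993184] [ 0.0213322  -0.01382569 -0.024019  ] [[0.9895, -0.1449, 0.0004, 0.526], [-0.1449, -0.9895, 0.0008, -0.2268], [0.0003, -0.0008, -1.0, 0.304], [0.0, 0.0, 0.0, 1.0]]
```

View pics/w3b.png

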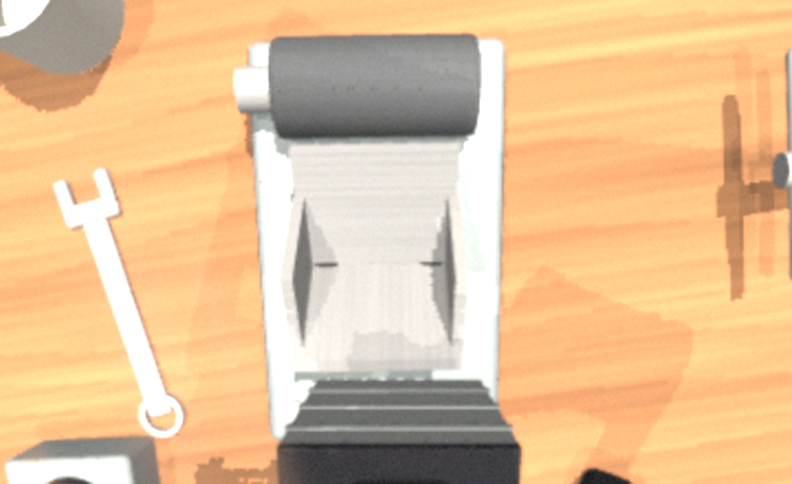

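The picture shows the cradle from above. The foot's far edge runs (290,138)–(462,142) in crop pixels, the bed–foot junction is at row 264, and the cheeks are at x≈305 and x≈450. The held drum is at the bottom.

Run:
```python
from h import *
T=np.load("T3.npy"); s,c=np.sin(.61),np.cos(.61)
pr=[("foot",36,0,(290,138),(462,142)),("c11_0",11,0,(305,197),(448,197)),("c-33_70",-33,70,(303,345),(452,345)),("bedtop",-33,78,(294,372),(460,370))]
yaw=-8.4/57.3; e=np.array([np.cos(yaw),np.sin(yaw)])
for n,x,z,l,r in pr:
    h=.082+(x*s+z*c)/1e3; q=[onz("wrist",(p[0]/2.2+140,p[1]/2.2),h,T)[:2] for p in (l,r)]; v=q[0]-q[1]
    print(n,"w",np.linalg.norm(v).round(4),"ang",np.degrees(np.arctan2(-v[0],v[1])).round(2),"S",((q[0]+q[1])/2-e*(x*c-z*s)/1e3).round(4))
l,r=[onz("wrist",(p[0]/2.2+140,p[1]/2.2),.082-.033*s,T)[:2] for p in ((325,264),(432,264))]; print("junc S",((l+r)/2+e*.033*c).round(4))
for a,b in [((503,60),(497,400)),((250,60),(272,430))]:
    a,b=[onz("wrist",(p[0]/2.2+140,p[1]/2.2),.036,T)[:2] for p in (a,b)]; v=a-b; print("edge ang",np.degrees(np.arctan2(v[1],v[0])).round(2),a.round(4),b.round(4))
# held drum lid far edge
for p in [(278,447),(520,447)]: print("lid",onz("wrist",(p[0]/2.2+140,p[1]/2.2),.3,T).round(4))
```

```text
foot w 0.0859 ang -9.7 S [ 0.6321 -0.2314]
c11_0 w 0.0754 ang -8.42 S [ 0.6263 -0.2302]
c-33_70 w 0.0759 ang -8.37 S [ 0.6284 -0.2315]
bedtop w 0.0839 ang -7.66 S [ 0.6209 -0.2302]
junc S [ 0.6272 -0.2305]
edge ang -7.4 [ 0.703  -0.3138] [ 0.5051 -0.2881]
edge ang -7.54 [ 0.7244 -0.1701] [ 0.5065 -0.1412]
lid [ 0.5623 -0.2     0.3   ]
lid [ 0.5529 -0.2641  0.3   ]
```

>>> arm_command([
  [0.03,0,0,0],
  [0.07,-0.002,0,0],
  [0.11,-0.003,0,0],
  [0.15,-0.004,0,0],
  [0.18,-0.005,0,0],
  [0.192,-0.005,0,0],
  [0.192,-0.005,0,0],
  [0.192,-0.005,0,0],
])

```text
time: 10.28
tool_pos: [0.6215, -0.2299, 0.3036]
ee_rot: [-3.142, 0.001, -0.146]
wrist_force: [0.1, -0.5, -7.3]
width: 0.0277
finger_force: 30.0
```

>>> arm_command([
  [0,0,-0.03,0],
  [0,0,-0.06,0],
  [0,0,-0.09,0],
  [0,0,-0.09,0],
  [0,0,-0.09,0],
  [0,0,-0.09,0],
])

```text
time: 10.78
tool_pos: [0.6215, -0.2309, 0.2603]
ee_rot: [3.141, -0.002, -0.147]
wrist_force: [-0.8, 0.1, -6.1]
width: 0.0279
finger_force: 30.0
```

>>> arm_command([
  [0,0.002,-0.015,0],
  [0,0.002,-0.035,0],
  [0,0.002,-0.055,0],
  [0,0.002,-0.075,0],
  [0,0.002,-0.09,0],
  [0,0.002,-0.09,0],
  [0,0.002,-0.09,0],
])

```text
time: 11.37
tool_pos: [0.6213, -0.2296, 0.2121]
ee_rot: [-3.141, 0.003, -0.147]
wrist_force: [0.5, -0.2, -7.5]
width: 0.0277
finger_force: 30.0
```

>>> arm_command([
  [0,0,-0.008,0],
  [0,0,-0.016,0],
  [0,0,-0.02,0],
  [0,0,-0.024,0],
  [0,0,-0.024,0],
])

```text
time: 11.78
tool_pos: [0.6218, -0.2298, 0.2019]
ee_rot: [3.141, -0.0, -0.147]
wrist_force: [0.1, -0.6, -6.1]
width: 0.0273
finger_force: 30.0
```

>>> arm_command([
  [-0.012,0.002,-0.006,0],
  [-0.024,0.0035,-0.011,0],
  [-0.036,0.005,-0.016,0],
  [-0.047,0.007,-0.022,0],
  [-0.047,0.007,-0.022,0],
  [-0.047,0.007,-0.022,0],
])

```text
time: 12.28
tool_pos: [0.5989, -0.2264, 0.1927]
ee_rot: [3.141, -0.004, -0.147]
wrist_force: [3.6, 2.5, 0.5]
width: 0.0278
finger_force: 30.0
```

Run:
```python
from h import *
o=robot.get_obs(); print(o["wrist_force"],o["wrist_torque"])
im=robot.snapshot("side")[:,:,::-1]; w=robot.snapshot("wrist")[:,:,::-1]
a=cv2.resize(im[70:220,270:450],None,fx=3,fy=3,interpolation=cv2.INTER_CUBIC); a=a[:, :]
b=w[100:400,190:450]
M=np.zeros((450,800,3),np.uint8); M[:450,:540]=a; M[:300,540:800]=b
cv2.imwrite("pics/m2.png",np.clip(M.astype(float)*1.6,0,255).astype(np.uint8))
```

```text
[3.64476078 2.54979121 0.49698876] [ 0.11373274 -0.97229259  0.06552795]
```

View pics/m2.png

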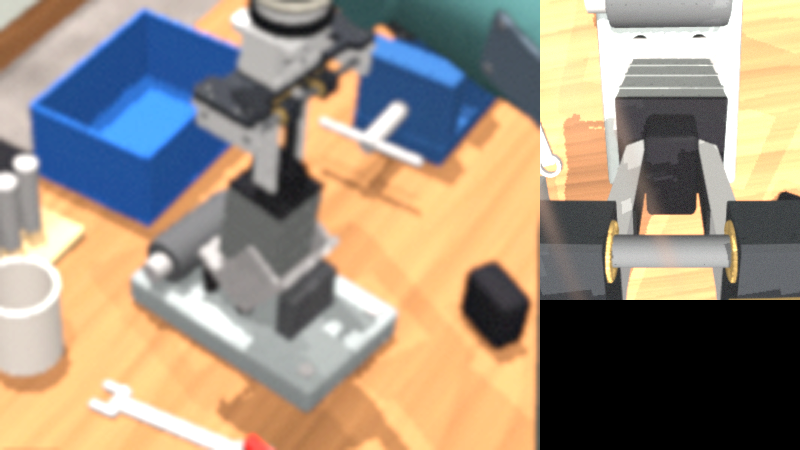

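The side view shows the drum upright in the cradle and just starting to lean, carried almost fully by the springs. I'll continue the arc in small steps while watching the force.

>>> arm_command([
  [-0.008,0.001,-0.003,0],
  [-0.016,0.002,-0.006,0],
  [-0.022,0.003,-0.009,0],
  [-0.022,0.003,-0.009,0],
  [-0.022,0.003,-0.009,0],
])

```text
time: 12.8
tool_pos: [0.5874, -0.2252, 0.1864]
ee_rot: [3.141, -0.001, -0.147]
wrist_force: [4.2, -0.9, 0.1]
width: 0.0276
finger_force: 30.0
```

>>> arm_command([
  [-0.008,0.001,-0.006,0],
  [-0.016,0.002,-0.011,0],
  [-0.021,0.003,-0.015,0],
  [-0.021,0.003,-0.015,0],
  [-0.021,0.003,-0.015,0],
])

```text
time: 13.22
tool_pos: [0.5761, -0.2232, 0.1779]
ee_rot: [-3.141, 0.002, -0.147]
wrist_force: [3.7, -0.2, -1.1]
width: 0.0275
finger_force: 30.0
```

>>> arm_command([
  [-0.007,0.001,-0.006,0],
  [-0.013,0.002,-0.011,0],
  [-0.019,0.003,-0.016,0],
  [-0.019,0.003,-0.018,0],
  [-0.019,0.003,-0.018,0],
])

```text
time: 13.63
tool_pos: [0.5665, -0.2216, 0.1693]
ee_rot: [-3.141, 0.002, -0.147]
wrist_force: [2.7, -0.8, 0.0]
width: 0.0275
finger_force: 30.0
```

>>> arm_command([
  [-0.006,0.001,-0.006,0],
  [-0.012,0.002,-0.012,0],
  [-0.015,0.002,-0.018,0],
  [-0.015,0.002,-0.018,0],
  [-0.015,0.002,-0.018,0],
])

```text
time: 14.05
tool_pos: [0.5587, -0.2207, 0.1604]
ee_rot: [-3.142, 0.002, -0.147]
wrist_force: [-0.7, -0.7, 1.3]
width: 0.0276
finger_force: 30.0
```

Run:
```python
from h import *
o=robot.get_obs(); print(o["tool_pos"],o["wrist_force"],o["wrist_torque"])
im=robot.snapshot("side")[:,:,::-1]; w=robot.snapshot("wrist")[:,:,::-1]
cv2.imwrite("pics/w4.png",w);T=pose();np.save("T4.npy",T)
a=cv2.resize(im[70:220,270:450],None,fx=3,fy=3,interpolation=cv2.INTER_CUBIC)
M=np.zeros((450,800,3),np.uint8); M[:450,:540]=a; M[:300,540:800]=w[0:300,190:450]
cv2.imwrite("pics/m3.png",np.clip(M.astype(float)*1.6,0,255).astype(np.uint8))
```

```text
[ 0.55874614 -0.22067272  0.16040872] [-0.72877806 -0.69275275  1.29455631] [-0.05872207 -0.1544123   0.1893308 ]
```

View pics/m3.png

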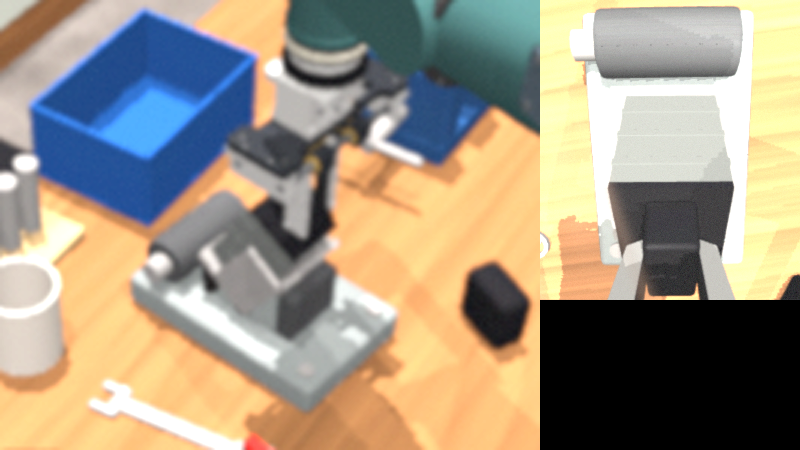

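>>> arm_command([
  [0.0,0.0,-0.003,0],
  [0.001,0,-0.006,0],
  [0.001,0,-0.006,0],
  [0.001,0,-0.006,0],
])

```text
time: 14.48
tool_pos: [0.5587, -0.2208, 0.1581]
ee_rot: [3.141, 0.004, -0.147]
wrist_force: [-5.9, 1.0, 5.3]
width: 0.0278
finger_force: 30.0
```

>>> arm_command([
  [0.001,0,0.004,0],
  [0.001,0,0.006,0],
  [0.001,0,0.006,0],
  [0.001,0,0.006,0],
])

```text
time: 14.82
tool_pos: [0.5588, -0.2208, 0.1599]
ee_rot: [3.141, 0.005, -0.148]
wrist_force: [-5.1, -0.5, 2.4]
width: 0.0274
finger_force: 30.0
```

>>> arm_command([
  [0,0,0,0],
  [0,0,0,0],
  [0,0,0,0],
  [0,0,0,0],
  [0,0,0,0],
  [0,0,0,0],
  [0,0,0,0],
  [0,0,0,0],
], claw=0.35)

```text
time: 15.48
tool_pos: [0.5609, -0.2208, 0.1607]
ee_rot: [3.141, -0.0, -0.147]
wrist_force: [0.7, 0.0, -0.7]
width: 0.0609
finger_force: 0.0
```

>>> arm_command([
  [0,0,0.03,0],
  [0,0,0.08,0],
  [0,0,0.14,0],
  [0,0,0.2,0],
  [0,0,0.26,0],
  [0,0,0.26,0],
  [0,0,0.26,0],
])

```text
time: 16.07
tool_pos: [0.5617, -0.2212, 0.2936]
ee_rot: [3.14, -0.006, -0.147]
wrist_force: [0.1, 0.0, -0.9]
width: 0.0611
finger_force: 0.0
```

Run:
```python
from h import *
robot.snapshot("wrist")
im=robot.snapshot("side")[:,:,::-1]; T=pose(); np.save("T5.npy",T); w=robot.snapshot("wrist")[:,:,::-1]; cv2.imwrite("pics/w5.png",w); cv2.imwrite("pics/s5.png",im)
s,c=np.sin(.61),np.cos(.61); S=np.array([.628,-.2307,.073]); yaw=-8.4/57.3; e=np.array([np.cos(yaw),np.sin(yaw),0]); xc=c*e+[0,0,s]; zc=-s*e+np.array([0,0,c]); yc=np.cross(zc,xc)
w=w.copy(); im=im.copy()
for sx in(-33,33):
  for sy in(-33,33):
    p=S+(sx*xc+sy*yc+100*zc)/1e3; q=proj("wrist",p,T); print("lid corner",sx,sy,q.round(1))
    cv2.circle(w,tuple(int(v) for v in q.round()),2,(0,255,0),-1)
    q=proj("side",p); cv2.circle(im,tuple(int(v) for v in q.round()),1,(0,255,0),-1)
M=np.zeros((600,800,3),np.uint8); M[:600,:400]=cv2.resize(im[80:230,300:400],None,fx=4,fy=4); M[:,400:]=cv2.resize(w[60:360,220:420],None,fx=2,fy=2)
cv2.imwrite("pics/m4.png",np.clip(M.astype(float)*1.8,0,255).astype(np.uint8))
```

```text
lid corner -33 -33 [351.5 207.9]
lid corner -33 33 [290.1 207.9]
lid corner 33 -33 [356.7 163.3]
lid corner 33 33 [284.6 163.4]
```

View pics/m4.png

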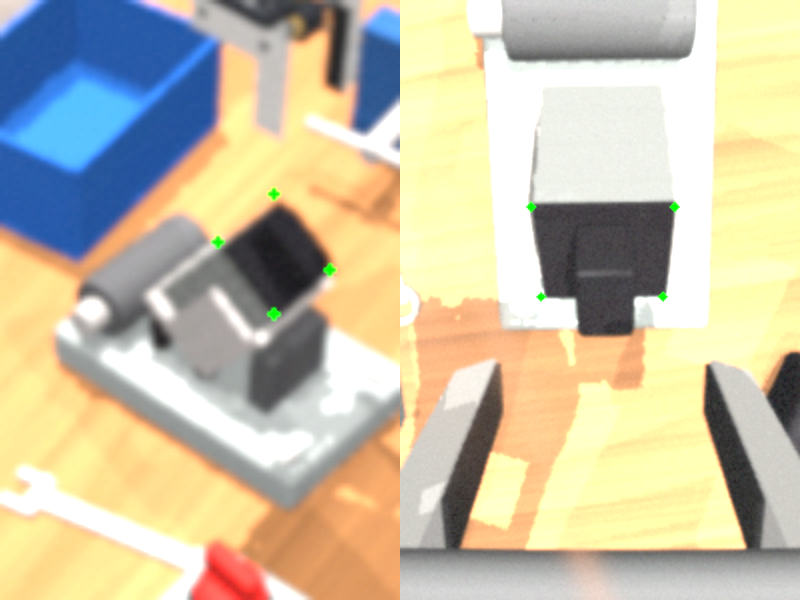

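The drum lies in the cradle with its lid corners within about 3 px of where a seated drum should show: near edge at row 208, far edge at row 161, front foot edge at row 103 in the wrist picture. I'll check the tilt numerically by PnP.

Run:
```python
from h import *
T=np.load("T5.npy"); ci=robot.camera_info("wrist"); f,cx,cy,k1=K(ci)
O=np.array([[33,33,100],[33,-33,100],[-33,33,100],[-33,-33,100],[33,33,0],[33,-33,0]],float)/1e3
I=np.array([[286.5,161],[355.5,161],[291.5,208.5],[351.5,208.5],[292,103.5],[350,103.5]])
ok,r,t=cv2.solvePnP(O,I,np.array([[f,0,cx],[0,f,cy],[0,0,1.]]),np.array([k1,0,0,0,0]))
pp,_=cv2.projectPoints(O,r,t,np.array([[f,0,cx],[0,f,cy],[0,0,1.]]),np.array([k1,0,0,0,0])); print((pp[:,0]-I).round(1).tolist())
E=np.eye(4);E[:3,:3]=cv2.Rodrigues(r)[0];E[:3,3]=t[:,0]
W=ext("wrist",T)@np.diag([1,-1,-1,1.])@E
z=W[:3,2]; print("underside",W[:3,3].round(4),"z",z.round(3),"lean",np.arccos(z[2]).round(3),"x yaw",np.degrees(np.arctan2(-z[1],-z[0])).round(1))
```

```text
[[-0.9, 0.4], [1.0, 0.1], [-0.6, -0.6], [0.3, -0.7], [0.2, 0.5], [-0.0, 0.2]]
underside [ 0.6239 -0.2306  0.066 ] z [-0.525  0.078  0.847] lean 0.56 x yaw -8.5
```

>>> arm_command([
  [-0.04,0.08,0,-0.02],
  [-0.08,0.16,-0.02,-0.036],
  [-0.12,0.24,-0.04,-0.036],
  [-0.16,0.32,-0.05,-0.036],
  [-0.184,0.4,-0.05,-0.036],
  [-0.184,0.43,-0.05,-0.036],
  [-0.184,0.43,-0.05,-0.036],
  [-0.184,0.43,-0.05,-0.036],
])

```text
time: 16.88
tool_pos: [0.4678, -0.0047, 0.2642]
ee_rot: [3.141, 0.002, -0.22]
wrist_force: [-0.1, -0.5, 0.4]
width: 0.061
finger_force: 0.0
```

Run:
```python
from h import *
robot.snapshot("wrist")
T=pose(); np.save("T6.npy",T); w=robot.snapshot("wrist")[:,:,::-1].copy(); cv2.imwrite("pics/w6.png",w); o=robot.get_obs(); print(o["tool_pos"],o["joint_positions"].round(3))
s5=robot.snapshot("side")[:,:,::-1]; cv2.imwrite("pics/s6.png",s5)
s,c=np.sin(.61),np.cos(.61)
def corners(th,sink,dx=0):
    e=np.array([np.cos(-8.4/57.3),np.sin(-8.4/57.3),0]); s,c=np.sin(.61),np.cos(.61)
    E0=np.array([.628+dx,-.2307,.082-sink])+.033*(c*e+[0,0,s])
    s,c=np.sin(th),np.cos(th); xc=c*e+np.array([0,0,s]); zc=-s*e+np.array([0,0,c]); yc=np.cross(zc,xc)
    return [E0+(a*xc+b*yc+h*zc)/1e3 for a,b,h in [(0,33,100),(0,-33,100),(-66,33,100),(-66,-33,100),(0,33,0),(0,-33,0)]]
for nm,TT in [("wrist",np.load("T5.npy")),("wrist",T),("side",None)]:
    for th in(.61,.56): print(nm,th,[proj(nm,p,TT).round(1).tolist() for p in corners(th,.0093)])
# dark mask polygon in w6 and side
for nm,im,(x0,y0,x1,y1) in [("w6",w,(400,0,640,260)),("s6",s5,(340,110,390,175))]:
    hsv=cv2.cvtColor(im,cv2.COLOR_BGR2HSV); m=np.zeros(im.shape[:2],np.uint8); m[y0:y1,x0:x1]=(hsv[y0:y1,x0:x1,2]<60)
    m=cv2.morphologyEx(m,cv2.MORPH_OPEN,np.ones((3,3)))
    cs,_=cv2.findContours(m,0,2)
    for k in sorted(cs,key=cv2.contourArea)[::-1][:4]:
        print(nm,cv2.contourArea(k),cv2.approxPolyDP(k,2.0,True)[:,0].tolist())
```

```text
[ 0.46861022 -0.00636668  0.26448582] [-1.340e-01 -9.700e-02  1.439e+00 -1.000e-03  1.802e+00  1.659e+00]
wrist 0.61 [[284.8, 163.4], [356.8, 163.3], [290.2, 207.9], [351.6, 207.9], [291.2, 100.8], [350.4, 100.8]]
wrist 0.56 [[284.3, 159.3], [357.2, 159.2], [289.6, 207.3], [352.1, 207.2], [291.2, 100.8], [350.4, 100.8]]
wrist 0.61 [[521.4, -4.6], [599.7, -4.9], [494.1, 73.8], [562.4, 70.8], [474.7, -40.8], [539.0, -41.6]]
wrist 0.56 [[523.7, -11.7], [602.7, -11.6], [497.4, 70.4], [566.8, 67.5], [474.7, -40.8], [539.0, -41.6]]
side 0.61 [[353.6, 139.9], [368.4, 128.5], [367.5, 158.6], [382.0, 146.8], [337.9, 151.2], [352.2, 140.3]]
side 0.56 [[352.5, 138.5], [367.4, 127.1], [367.0, 156.8], [381.5, 145.1], [337.9, 151.2], [352.2, 140.3]]
w6 6132.5 [[518, 0], [494, 73], [528, 73], [539, 82], [565, 80], [593, 27], [588, 19], [597, 0]]
w6 2784.0 [[566, 143], [547, 183], [561, 191], [596, 200], [618, 155], [599, 146]]
w6 282.5 [[466, 63], [452, 67], [452, 82], [469, 80], [469, 67]]
s6 574.5 [[340, 142], [340, 146], [347, 150], [343, 161], [348, 163], [356, 157], [361, 163], [367, 158], [370, 162], [363, 169], [363, 174], [373, 174], [375, 153], [365, 153], [370, 149], [370, 143], [358, 148], [346, 139]]
s6 319.0 [[351, 115], [354, 123], [364, 127], [374, 127], [383, 123], [387, 128], [380, 131], [376, 140], [380, 142], [382, 138], [389, 143], [389, 116], [383, 115], [375, 122], [364, 123]]
s6 4.0 [[361, 110], [363, 112]]
s6 4.0 [[366, 111], [368, 113]]
```

>>> arm_command([
  [0.06,-0.06,0.02,0.036],
  [0.12,-0.12,0.02,0.036],
  [0.18,-0.19,0.02,0.036],
  [0.24,-0.26,0.02,0.036],
  [0.3,-0.33,0.02,0.036],
  [0.36,-0.4,0.02,0.036],
  [0.37,-0.454,0.02,0.036],
  [0.37,-0.454,0.02,0.036],
], claw=1)

```text
time: 17.7
tool_pos: [0.6547, -0.2415, 0.2693]
ee_rot: [3.14, 0.006, -0.156]
wrist_force: [-0.0, -0.7, -0.9]
width: 0.0117
finger_force: 0.0
```

>>> arm_command([
  [0,0,-0.05,0],
  [0,0,-0.1,0],
  [0,0,-0.15,0],
  [0,0,-0.18,0],
  [0,0,-0.204,0],
  [0,0,-0.204,0],
  [0,0,-0.204,0],
])

```text
time: 18.28
tool_pos: [0.6534, -0.2335, 0.173]
ee_rot: [-3.141, 0.002, -0.148]
wrist_force: [0.2, 0.7, 0.1]
width: 0.0003
finger_force: 0.0
```

>>> arm_command([
  [-0.02,0.003,-0.012,0],
  [-0.04,0.006,-0.012,0],
  [-0.055,0.008,-0.012,0],
  [-0.06,0.009,-0.012,0],
  [-0.06,0.009,-0.012,0],
])

```text
time: 18.7
tool_pos: [0.6241, -0.2287, 0.1698]
ee_rot: [3.141, -0.003, -0.147]
wrist_force: [-0.4, 0.5, 0.0]
width: 0.0006
finger_force: 0.0
```

>>> arm_command([
  [-0.004,0.0005,0,0],
  [-0.008,0.001,0,0],
  [-0.008,0.001,0,0],
])

```text
time: 18.95
tool_pos: [0.6199, -0.2278, 0.1679]
ee_rot: [3.141, -0.0, -0.147]
wrist_force: [-0.1, 0.0, -0.1]
width: 0.0006
finger_force: 0.0
```

>>> arm_command([
  [-0.003,0.0005,0,0],
  [-0.006,0.001,0,0],
  [-0.006,0.001,0,0],
])

```text
time: 19.2
tool_pos: [0.6167, -0.2273, 0.1676]
ee_rot: [3.142, 0.0, -0.147]
wrist_force: [0.5, -0.7, -0.0]
width: 0.0004
finger_force: 0.0
```

>>> arm_command([
  [-0.004,0.0005,0,0],
  [-0.006,0.001,0,0],
  [-0.006,0.001,0,0],
])

```text
time: 19.45
tool_pos: [0.6136, -0.2268, 0.1677]
ee_rot: [3.142, 0.0, -0.147]
wrist_force: [0.3, -0.1, 0.5]
width: 0.0002
finger_force: 0.0
```

>>> arm_command([
  [-0.003,0.0005,0,0],
  [-0.005,0.001,0,0],
  [-0.005,0.001,0,0],
])

```text
time: 19.7
tool_pos: [0.6112, -0.2263, 0.1678]
ee_rot: [3.142, -0.0, -0.147]
wrist_force: [-0.8, 0.3, -0.1]
width: 0.0004
finger_force: 0.0
```

>>> arm_command([
  [-0.002,0.0005,0,0],
  [-0.004,0.0005,0,0],
  [-0.004,0.0005,0,0],
])

```text
time: 19.95
tool_pos: [0.6096, -0.2261, 0.1679]
ee_rot: [3.142, -0.001, -0.147]
wrist_force: [0.2, 0.9, 0.1]
width: 0.0007
finger_force: 0.3
```

>>> arm_command([
  [-0.003,0.0005,0,0],
  [-0.006,0.001,0,0],
  [-0.006,0.001,0,0],
])

```text
time: 20.2
tool_pos: [0.6084, -0.2259, 0.1687]
ee_rot: [3.141, -0.006, -0.147]
wrist_force: [5.6, -1.0, -0.3]
width: 0.0004
finger_force: 2.3
```

>>> arm_command([
  [-0.003,0.0005,0,0],
  [-0.006,0.001,0,0],
  [-0.006,0.001,0,0],
])

```text
time: 20.45
tool_pos: [0.606, -0.2256, 0.1693]
ee_rot: [3.141, -0.008, -0.147]
wrist_force: [6.4, -1.8, 0.9]
width: 0.0004
finger_force: 2.8
```

>>> arm_command([
  [-0.002,0.0005,0,0],
  [-0.004,0.0005,0,0],
  [-0.004,0.0005,0,0],
])

```text
time: 20.7
tool_pos: [0.6043, -0.2253, 0.1697]
ee_rot: [3.141, -0.009, -0.147]
wrist_force: [7.5, -1.1, 0.6]
width: 0.0005
finger_force: 3.1
```

>>> arm_command([
  [0.006,-0.001,0,0],
  [0.012,-0.002,0,0],
  [0.03,-0.004,0,0],
  [0.06,-0.009,0.02,0],
  [0.08,-0.012,0.1,0],
  [0.08,-0.012,0.18,0],
  [0.08,-0.012,0.22,0],
  [0.08,-0.012,0.22,0],
], claw=0.35)

```text
time: 21.37
tool_pos: [0.6426, -0.2316, 0.2853]
ee_rot: [3.138, -0.01, -0.147]
wrist_force: [0.2, -0.1, 0.9]
width: 0.0505
finger_force: 0.0
```

>>> arm_command([
  [-0.06,0.05,0,-0.036],
  [-0.12,0.11,0,-0.036],
  [-0.18,0.18,0,-0.036],
  [-0.24,0.25,0,-0.036],
  [-0.3,0.32,0,-0.036],
  [-0.35,0.39,-0.03,-0.036],
  [-0.35,0.45,-0.04,-0.036],
  [-0.35,0.45,-0.04,-0.036],
])

```text
time: 22.03
tool_pos: [0.4624, -0.0009, 0.2555]
ee_rot: [-3.14, 0.005, -0.217]
wrist_force: [0.3, -0.4, -0.0]
width: 0.0611
finger_force: 0.0
```

Run:
```python
from h import *
robot.snapshot("wrist")
T=pose(); np.save("T7.npy",T); w=robot.snapshot("wrist")[:,:,::-1].copy(); cv2.imwrite("pics/w7.png",w); o=robot.get_obs(); print(o["tool_pos"],o["ee_rot"],o["width"])
im=w;x0,y0,x1,y1=(400,0,640,130)
hsv=cv2.cvtColor(im,cv2.COLOR_BGR2HSV); m=np.zeros(im.shape[:2],np.uint8); m[y0:y1,x0:x1]=(hsv[y0:y1,x0:x1,2]<60)
m=cv2.morphologyEx(m,cv2.MORPH_OPEN,np.ones((3,3))); cs,_=cv2.findContours(m,0,2); k=max(cs,key=cv2.contourArea); print(cv2.approxPolyDP(k,2.0,True)[:,0].tolist())
def corners(th,sink,dx=0):
    e=np.array([np.cos(-8.4/57.3),np.sin(-8.4/57.3),0]); s,c=np.sin(.61),np.cos(.61)
    E0=np.array([.628+dx,-.2307,.082-sink])+.033*(c*e+[0,0,s])
    s,c=np.sin(th),np.cos(th); xc=c*e+np.array([0,0,s]); zc=-s*e+np.array([0,0,c]); yc=np.cross(zc,xc)
    return [E0+(a*xc+b*yc+h*zc)/1e3 for a,b,h in [(0,33,100),(-66,33,100)]]
for TT in(T,np.load("T6.npy")):
  for th in(.61,.56): print(th,[proj("wrist",p,TT).round(1).tolist() for p in corners(th,.0093)])
# bar: bright-ness split on red within head, along with red circle
hs=hsv; red=(((hs[...,0]<6)|(hs[...,0]>174))&(hs[...,1]>150)).astype(np.uint8)
cs,_=cv2.findContours(red,0,1)
for k in sorted(cs,key=cv2.contourArea)[::-1][:2]: print("red",cv2.contourArea(k),cv2.boundingRect(k),cv2.minEnclosingCircle(k))
```

```text
[ 0.46486113 -0.00462296  0.25646216] [ 3.14064678e+00  2.43199367e-03 -2.19486055e-01] 0.06121988507337304
[[525, 0], [503, 67], [538, 66], [549, 75], [577, 73], [606, 19], [606, 14], [601, 10], [605, 0]]
0.61 [[532.4, -14.9], [502.5, 67.2]]
0.56 [[534.8, -22.3], [506.1, 63.6]]
0.61 [[521.4, -4.6], [494.1, 73.8]]
0.56 [[523.7, -11.7], [497.4, 70.4]]
red 1463.0 (299, 159, 44, 48) ((320.0, 182.62765502929688), 23.712257385253906)
red 1149.5 (79, 197, 36, 64) ((95.5, 228.0), 33.42538833618164)
```

The lid corner is at (503,67), against (502.5,67.2) predicted for a fully seated drum at 0.61 rad, so it is seated. The last joint lacks range for the clockwise turn, so I'll give the tool a half turn first.

>>> arm_command([
  [0,0,0,0.47],
  [0,0,0,0.47],
  [0,0,0,0.47],
  [0,0,0,0.47],
  [0,0,0,0.47],
  [0,0,0,0.47],
  [0,0,0,0.47],
  [0,0,0,0.47],
])

```text
time: 22.8
tool_pos: [0.4668, -0.0077, 0.257]
ee_rot: [-3.141, 0.002, 0.765]
wrist_force: [-0.2, -0.4, -0.3]
width: 0.0611
finger_force: 0.0
```

>>> arm_command([
  [0,0,0,0.47],
  [0,0,0,0.47],
  [0,0,0,0.47],
  [0,0,0,0.47],
  [0,0,0,0.47],
  [0,0,0,0.47],
  [0,0,0,0.47],
  [0,0,0,0.47],
])

```text
time: 23.47
tool_pos: [0.4667, -0.0077, 0.257]
ee_rot: [-3.14, 0.0, 1.75]
wrist_force: [-0.1, 1.5, -0.2]
width: 0.0613
finger_force: 0.0
```

>>> arm_command([
  [0,0,0,0.47],
  [0,0,0,0.47],
  [0,0,0,0.47],
  [0,0,0,0.47],
  [0,0,0,0.47],
  [0,0,0,0.47],
  [0,0,0,0.47],
  [0,0,0,0.47],
])

```text
time: 24.13
tool_pos: [0.4667, -0.0077, 0.257]
ee_rot: [-3.14, -0.001, 2.734]
wrist_force: [-0.4, 0.0, -0.2]
width: 0.0612
finger_force: 0.0
```

>>> arm_command([
  [0.008,0,-0.05,0.06],
  [0.01,0,-0.1,0.09],
  [0.01,0,-0.16,0.09],
  [0.01,0,-0.22,0.09],
  [0.01,0,-0.27,0.09],
  [0.01,0,-0.27,0.09],
  [0.01,0,-0.27,0.09],
])

```text
time: 24.72
tool_pos: [0.4705, -0.007, 0.1212]
ee_rot: [-3.141, -0.004, 2.917]
wrist_force: [0.0, -0.9, 0.7]
width: 0.0612
finger_force: 0.0
```

>>> arm_command([
  [0,0.005,-0.03,0],
  [0,0.005,-0.055,0],
  [0,0.005,-0.067,0],
  [0,0.005,-0.067,0],
  [0,0.005,-0.067,0],
])

```text
time: 25.13
tool_pos: [0.4723, -0.0038, 0.0907]
ee_rot: [3.142, 0.002, 2.919]
wrist_force: [-0.6, -0.1, 0.1]
width: 0.0612
finger_force: 0.0
```

>>> arm_command([
  [0,0,0,0],
  [0,0,0,0],
  [0,0,0,0],
  [0,0,0,0],
  [0,0,0,0],
  [0,0,0,0],
  [0,0,0,0],
  [0,0,0,0],
], claw=1)

```text
time: 25.8
tool_pos: [0.4712, -0.0034, 0.0892]
ee_rot: [-3.141, -0.0, 2.919]
wrist_force: [-0.5, -0.9, 0.8]
width: 0.014
finger_force: 29.7
```

>>> arm_command([
  [0,0,0,0],
  [0,0,0,0],
  [0,0,0,0],
])

```text
time: 26.05
tool_pos: [0.4713, -0.0034, 0.0892]
ee_rot: [-3.141, -0.0, 2.919]
wrist_force: [-0.8, -0.3, -0.5]
width: 0.0137
finger_force: 29.7
```

>>> arm_command([
  [0,0,0,-0.04],
  [0,0,0,-0.08],
  [0,0,0,-0.12],
  [0,0,0,-0.16],
  [0,0,0,-0.2],
  [0,0,0,-0.24],
  [0,0,0,-0.28],
  [0,0,0,-0.32],
])

```text
time: 26.72
tool_pos: [0.4706, -0.0045, 0.089]
ee_rot: [-3.139, 0.001, 2.245]
wrist_force: [-1.9, -4.1, 0.7]
width: 0.0135
finger_force: 29.7
```

>>> arm_command([
  [0,0,0,-0.04],
  [0,0,0,-0.08],
  [0,0,0,-0.12],
  [0,0,0,-0.16],
  [0,0,0,-0.2],
  [0,0,0,-0.24],
  [0,0,0,-0.26],
  [0,0,0,-0.26],
])

```text
time: 27.38
tool_pos: [0.4696, -0.0049, 0.0886]
ee_rot: [-3.137, 0.003, 1.702]
wrist_force: [-3.5, -4.1, 0.2]
width: 0.0138
finger_force: 29.7
```

```bash
python3 -c "
from h import *
o=robot.get_obs(); print(o['wrist_torque'],o['ee_rot'],o['joint_positions'].round(3))"
```

```text
[-0.86875909  0.56897578 -0.05527941] [-3.13697241e+00  2.86913686e-03  1.70247772e+00] [-0.128 -0.035  1.73  -0.004  1.45  -0.26 ]
```

>>> arm_command([
  [-0.002,-0.003,0,-0.02],
  [-0.002,-0.003,0,-0.04],
  [-0.002,-0.003,0,-0.06],
  [-0.002,-0.003,0,-0.08],
  [-0.002,-0.003,0,-0.08],
  [-0.002,-0.003,0,-0.08],
])

```text
time: 27.88
tool_pos: [0.4693, -0.0052, 0.0888]
ee_rot: [-3.139, 0.001, 1.538]
wrist_force: [-3.5, -2.1, 0.8]
width: 0.0141
finger_force: 29.9
```

```bash
python3 -c "
from h import *
o=robot.get_obs(); print(o['wrist_torque'],o['ee_rot'])"
```

```text
[-0.44184451  0.53878448  0.11750868] [-3.13908049e+00  9.78641514e-04  1.53794038e+00]
```

>>> arm_command([
  [-0.002,-0.001,0,-0.02],
  [-0.002,-0.001,0,-0.04],
  [-0.002,-0.001,0,-0.04],
  [-0.002,-0.001,0,-0.04],
])

```text
time: 28.22
tool_pos: [0.4691, -0.0054, 0.0891]
ee_rot: [-3.141, 0.0, 1.455]
wrist_force: [-1.7, -1.6, -0.6]
width: 0.0143
finger_force: 30.8
```

```bash
python3 -c "
from h import *
o=robot.get_obs(); print(o['wrist_torque'],o['ee_rot'])"
```

```text
[-0.33109436  0.35964398  0.530377  ] [-3.14119541e+00  4.06152569e-04  1.45546714e+00]
```

>>> arm_command([
  [0,0,0,-0.01],
  [0,0,0,-0.02],
  [0,0,0,-0.02],
  [0,0,0,-0.02],
])

```text
time: 28.55
tool_pos: [0.4691, -0.0053, 0.0891]
ee_rot: [-3.141, 0.0, 1.412]
wrist_force: [-2.9, -1.3, 0.7]
width: 0.0142
finger_force: 32.3
```

```bash
python3 -c "
from h import *
o=robot.get_obs(); print(o['wrist_torque'],o['ee_rot'],o['width'])"
```

```text
[-0.38363563  0.40177544  0.77627133] [-3.14119802e+00  2.79265430e-04  1.41179829e+00] 0.014165595921690763
```

>>> arm_command([
  [0,0,0,0],
  [0,0,0,0],
  [0,0,0,0],
  [0,0,0,0],
  [0,0,0,0],
  [0,0,0,0],
  [0,0,0,0],
  [0,0,0,0],
], claw=0.35)

```text
time: 29.22
tool_pos: [0.4694, -0.0053, 0.0892]
ee_rot: [3.141, -0.0, 1.411]
wrist_force: [0.6, 0.1, -0.3]
width: 0.0608
finger_force: 0.0
```

>>> arm_command([
  [0,0,0.03,0],
  [0,0,0.08,0],
  [0,0,0.14,0],
  [0,0,0.2,0],
  [0,0,0.26,0],
  [-0.05,0,0.3,0],
  [-0.1,0,0.3,0],
  [-0.1,0,0.3,0],
])

```text
time: 29.88
tool_pos: [0.4177, -0.0052, 0.2418]
ee_rot: [3.138, 0.0, 1.411]
wrist_force: [1.2, 0.5, -0.2]
width: 0.0609
finger_force: 0.0
```

Run:
```python
from h import *
robot.snapshot("wrist")
o=robot.get_obs(); T=pose(); w=robot.snapshot("wrist")[:,:,::-1].copy(); cv2.imwrite("pics/w8.png",w); t=robot.snapshot("top")[:,:,::-1].copy(); cv2.imwrite("pics/top8.png",t)
print(o["time"],o["tool_pos"],o["wrist_force"])
hs=cv2.cvtColor(w,cv2.COLOR_BGR2HSV); red=(((hs[...,0]<6)|(hs[...,0]>174))&(hs[...,1]>150)).astype(np.uint8)
c0=proj("wrist",[.470,-.0045,.09],T); print("btn at",c0)
cs,_=cv2.findContours(red,0,1)
for k in cs:
    if cv2.contourArea(k)>300:
        (u,v),r=cv2.minEnclosingCircle(k); print((u,v),r,onz("wrist",(u,v),.084,T).round(4))
        if np.hypot(u-c0[0],v-c0[1])<40:
            q=np.array([onz("wrist",p[0].astype(float),.106,T)[:2] for p in k]); d=q-[.470,-.0045]; rr=np.hypot(*d.T); i=rr.argsort()[::-1][:8]; print(rr[i].round(4),np.degrees(np.arctan2(d[i,1],d[i,0])).round(0))
# anything changed between top0 and top8 outside arm / drum C
a=cv2.imread("pics/top0.png"); m=(cv2.absdiff(a,t).max(2)>50).astype(np.uint8); m=cv2.morphologyEx(m,cv2.MORPH_OPEN,np.ones((3,3)))
cs,_=cv2.findContours(m,0,1); print([cv2.boundingRect(k) for k in cs if cv2.contourArea(k)>15])
```

```text
29.9333 [ 0.41885875 -0.0052797   0.24055024] [ 1.12322641 -0.35245482 -0.06521654]
btn at [367.5321102  184.25447276]
(366.8653259277344, 182.4146728515625) 24.948867797851562 [ 0.4702 -0.0039  0.084 ]
[0.0312 0.0309 0.0309 0.0309 0.0307 0.0307 0.0306 0.0306] [124. 111. 107. 117.  96. 120. 101. 113.]
[(319, 393, 12, 7), (582, 388, 27, 12), (592, 376, 14, 9), (348, 350, 234, 50), (248, 231, 29, 29), (227, 216, 127, 184), (379, 215, 17, 9), (383, 170, 28, 40)]
```

Run:
```python
from h import *
T8=pose()
for f,T,c in [("w1",np.load("T1.npy"),(.470,-.0045)),("w8",T8,(.470,-.0045))]:
    im=cv2.imread(f"pics/{f}.png").astype(np.float32)
    n=81; g=np.linspace(-.018,.018,n); X,Y=np.meshgrid(c[0]+g,c[1]+g)
    P=np.array([proj("wrist",[x,y,.106],T) for x,y in zip(X.ravel(),Y.ravel())],np.float32).reshape(n,n,2)
    p=cv2.GaussianBlur(cv2.remap(im,P[...,0],P[...,1],cv2.INTER_LINEAR)[...,2],(0,0),2)
    gx,gy=cv2.Sobel(p,5,1,0),cv2.Sobel(p,5,0,1); mk=np.hypot(X-c[0],Y-c[1])<.016
    a=.5*np.arctan2(2*(gx*gy)[mk].sum(),((gx**2-gy**2))[mk].sum()); print(f,"edge dir deg",np.degrees(a)+90)
```

```text
Traceback (most recent call last):
  File "h.py", line 19, in proj
    f,cx,cy,k1=K(robot.camera_info(name)); E=ext(name,Tt)
                 ~~~~~~~~~~~~~~~~~^^^^^^
ValueError: time passes only in moves, steps and waits
```

Run:
```python
from h import *
ci=robot.camera_info("wrist"); f_,cx,cy,k1=K(ci); TC=np.array(ci["T_tool_cam"])
for f,T,c in [("w1",np.load("T1.npy"),(.470,-.0045)),("w8",pose(),(.470,-.0045))]:
    im=cv2.imread(f"pics/{f}.png").astype(np.float32)
    n=81; g=np.linspace(-.018,.018,n); X,Y=np.meshgrid(c[0]+g,c[1]+g)
    Q=np.linalg.inv(T@TC)@np.stack([X.ravel(),Y.ravel(),0*X.ravel()+.106,0*X.ravel()+1]); s=np.stack([Q[0],-Q[1]])/-Q[2]; s=s*(1+k1*(s**2).sum(0))*f_
    P=(s.T+[cx,cy]).astype(np.float32).reshape(n,n,2)
    p=cv2.GaussianBlur(cv2.remap(im,P[...,0],P[...,1],cv2.INTER_LINEAR)[...,2],(0,0),2)
    gx,gy=cv2.Sobel(p,5,1,0),cv2.Sobel(p,5,0,1); mk=np.hypot(X-c[0],Y-c[1])<.016
    a=.5*np.arctan2(2*(gx*gy)[mk].sum(),(gx**2-gy**2)[mk].sum()); print(f,"edge dir deg",np.degrees(a)+90)
```

```text
w1 edge dir deg 156.81299
w8 edge dir deg 87.52858
```

The bar now lies at about -92°. That matches the angle where the torque started to rise (about 79° of turn), and it ended at 0.78 N m against the stop. I'm handing in.

```bash
python3 -c "
from bench import robot
print(robot.close_job())"
```

```text
the job is handed in; nothing more can be done
None
```

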